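Emboss a corner line through a steel stencil with a ball stylus

ROBOT

A 6-joint arm with a two-finger parallel gripper is mounted at the origin on a cart in front of the work surface, level with it; the furniture and walls round the work are solid. World frame = base frame: x ahead of the robot, y to its left, z up, the work surface at z = 0. Lengths are in m, angles in degrees, forces in N, time in s.
With the tool pointing down it reaches from about 0.35 to 0.875 m from the base axis. Payload 4.2 kg.
Tool frame: the origin (TCP) lies at the very end of the fingers, on their centre line; the grasp point (between the pads) lies 19 mm behind it; z points along the fingers, y is the line along which they close (so a half turn about z gives the same grasp; the last joint's range is limited). The gripper opens to 87 mm and grips with 3 to 60 N. Pads are 19 mm wide; open, the fingers measure 117 mm over their backs; the gripper's body (75 mm by 190 mm) begins 51 mm behind the grasp point.
Start: joints at [81.394, 22.042, 0.453, 0, -68.411, -14.817], TCP at [0.248, 0.573, 0.202] pointing down, gripper open.
Joint ranges: [-179.83, 179.83], [-69.29, 118.12], [-61.27, 80.66], [-181.25, 117.63], [-171.15, -9.14], [-177.46, 177.46]. Speed limits (degrees/s): [159.86, 159.86, 180, 180, 180, 180].

INTERFACE

Orientations are given as a 3x3 rotation matrix whose columns are the frame's x, y, z axes.
In Python, from station import r gives the robot as it stands.
- The arm moves only by the tool jog_arm, never from a script. Its argument "plan" is text: rows parted by semicolons, each of 7 numbers parted by spaces: the shift along the tool's x, y, z normalised to -1 to 1, where 1 is 0.025 m, then the turn, a rotation vector about the tool's x, y, z normalised to -1 to 1, where 1 is 8 degrees, then the closure, from -1 (fully open) to 1 (shut). A call has exactly 10 rows; each row shifts and turns the commanded pose from where the row before left it, along the tool's axes as they then stand; what a row does not reach is not made up. A row lasts 1/10 s, in which the tool goes at most 50 mm and 8.59 degrees, less where a joint would pass 70% of its speed; a pose out of reach is approached as far as the arm can. A call with a number of a shift or a turn outside -1 to 1 is refused whole. A call with a gripper value outside its range is refused whole. The fingers move at their own pace and stop on an object; the grip force is fixed at half the most. Time passes only in rows, so rows that do not move let the fingers close, or fill a call up. It gives the time, the measured TCP pose, the force, the opening and the grip force at its end, in the units of the state.
- r.sense(): the state, without advancing time (a new reading comes with each control period).
- r.capture(name): name is "side" or "top" or "wrist"; returns (picture, depth): 400x640x3 uint8, red, green, blue; 400x640 float32, m along the optical axis (not along the pixel's ray), 0 where there is no reading.
- r.get_calibration(name): a dict with "mtx" (3x3 intrinsics, pixels), "extrinsics" (4x4, takes a point from camera to world coordinates). Camera axes: x right, y up, looking along -z (the intrinsics and any distortion apply to the point x, -y, -z); pixel columns grow to the right and rows downward; lengths in m; the calibration is good to about 2 mm. A picture is of the moment at which its call begins: read the wrist's pose just before it. get_calibration takes no time and is no camera call; for the wrist camera it gives the pose at the moment of the call.
- r.finish_job(): hands the job in; it is judged then, once.
The state is a dict: "time_s": time; "joints": joint angles; "joint_velocities": joint speeds; "effort": joint torques, N m; "tcp_pos": TCP position; "ee_rot": TCP orientation; "wrist_force": force on the tool from outside, world axes, zero at the start; "moment": the same for the moment, N m; "gripper_width": opening from 0.0 (shut) to 1.0 (fully open); "gripper_force": force on a finger pad.
Only numpy, scipy, OpenCV 4.12 (cv2) and the standard library are available. Lean on these libraries where they do the work, as an engineer would, in place of code of your own. Each camera call takes 0.05 s, during which the arm holds its last target. There are 200 camera calls.

TASK

Emboss the corner line through the steel stencil. The ball stylus lies sunk in its wooden case and can only be pinched by its steel shank at the finger cut, so lift it out there, lay it on the grey felt mat, let go and take it again by its blue handle; then set the ball down in the slot at the end with the red dot and draw it slowly and lightly along the slot, round the corner to the other end, without lifting it out on the way. Finally lay the stylus flat on the felt again, without dropping it, and let go; leave the pot, bottle, paint tube and cork block where they are.

Things in the scene. Friction and masses are not known exactly. Their poses are not given: they have to be found in the camera images.
- ball_stylus: Ball stylus, 190 mm, 60 g, axis along x, origin where ferrule meets handle; +x to butt, -x to ball. Flat-sided blue handle 14 x 14 mm, x 0 to +88, black butt cap to +91; brass ferrule 12 mm thick, x -12 to 0; steel shank 8 mm thick, x -80 to -12, tapering to 4 mm at -94; 7 mm ball centred at x -96.5. Lying flat its axis is 7 mm above its support (any flat side may be up).
- stylus_ball (a point): Centre of the 7 mm ball at the stylus' working end.
- stylus_shank (a point): Point on the stylus axis in the middle of the shank (x = -50 mm), in the case's finger cut: where to pinch it out.
- stylus_handle (a point): Point on the stylus axis in the blue handle (x = +36 mm), where to hold it for work.
- stylus_butt (a point): Centre of the butt end of the stylus (x = +91 mm).
- stylus_case: Dark wooden case, fixed, x -117 to +105, y -38 to +38 mm, 27 mm high, origin on the underside. An 18 mm wide recess along x hides the stylus handle (its top 5 mm below the case top); stylus axis 15 mm above the bench, ball towards -x. Finger cut: x -78 to -22 mm, open right across the case in y, floor 4 mm above the bench.
- felt_mat: Grey felt mat, fixed, 236 (x) x 84 (y) x 2 mm, origin at the centre of its underside. The stylus is laid here, both ends over the mat.
- emboss_board: Fixed plywood board 190 (x) x 160 (y) mm, origin centre of underside. Paper top 13 mm, steel stencil (160 x 140) top 17 mm, screw heads 19 mm above bench. L-shaped slot 11 mm wide through the stencil: first leg along y at x +50, y +52 to -50.5 mm; second leg along x at y -45, x +55.5 to -60 mm. Red dot on the stencil just beyond the start end of the first leg (x +50, y +60.5).
- slot_start (a point): Where the ball centre begins: on the slot's centre line by the red dot (board x +50, y +42 mm), 3.5 mm above the paper = ball resting on the paper.
- slot_mid1 (a point): Middle of the first leg (board x +50, y 0), ball-centre height.
- slot_corner (a point): Corner of the slot's centre line (board x +50, y -45 mm), ball-centre height.
- slot_mid2 (a point): Middle of the second leg (board x 0, y -45 mm), ball-centre height.
- slot_end (a point): Where the stroke ends (board x -50, y -45 mm), ball-centre height.
- pot: Amber paint pot, 60 x 60 x 50 mm, bystander. Origin at the centre of its underside.
- bottle: Red ink bottle with dark cap, 38 x 38 x 60 mm, bystander. Origin at the centre of its underside.
- tube: Paint tube with blue band, 26 x 100 x 20 mm, long along its y, bystander. Origin at the centre of its underside.
- cork: Cork block, 55 x 95 x 35 mm, long along its y, bystander. Origin at the centre of its underside.

How it is judged (in metres and radians):
On the way, in this order (a step that is already met when the one before it is completed fails the run):
1. the stylus, taken out of its case, lies on the felt mat, both ends over the mat, let go (x of stylus_ball in the frame of felt_mat between -0.118 and 0.118 m and y of stylus_ball in the frame of felt_mat between -0.042 and 0.042 m and x of stylus_butt in the frame of felt_mat between -0.118 and 0.118 m and y of stylus_butt in the frame of felt_mat between -0.042 and 0.042 m and height (world z) of each of stylus_ball, stylus_butt below 0.017 m and contact force between the fingers and ball_stylus below 0.05 N and linear speed of ball_stylus below 0.02 m/s), for 0.1 s.
2. held by the handle (the grip centre between ferrule and butt), its ball is down in the slot at the start (within 7 mm of it in plan, at most 2 mm off the paper) (horizontal distance between stylus_ball and slot_start below 0.007 m and z of stylus_ball in the frame of emboss_board below 0.0185 m and x of the grasp point in the frame of ball_stylus between 0 and 0.095 m), for 0.1 s.
3. ball still down in the slot, held by the handle, passing the middle of the first leg (within 7 mm in plan, at most 2 mm off the paper) (horizontal distance between stylus_ball and slot_mid1 below 0.007 m and z of stylus_ball in the frame of emboss_board below 0.0185 m and x of the grasp point in the frame of ball_stylus between 0 and 0.095 m), for 0.04 s.
4. ball still down in the slot, held by the handle, passing the corner (within 7 mm in plan, at most 2 mm off the paper) (horizontal distance between stylus_ball and slot_corner below 0.007 m and z of stylus_ball in the frame of emboss_board below 0.0185 m and x of the grasp point in the frame of ball_stylus between 0 and 0.095 m), for 0.04 s.
5. ball still down in the slot, held by the handle, passing the middle of the second leg (within 7 mm in plan, at most 2 mm off the paper) (horizontal distance between stylus_ball and slot_mid2 below 0.007 m and z of stylus_ball in the frame of emboss_board below 0.0185 m and x of the grasp point in the frame of ball_stylus between 0 and 0.095 m), for 0.04 s.
6. ball down in the slot at its far end, held by the handle (within 7 mm in plan, at most 2 mm off the paper) (horizontal distance between stylus_ball and slot_end below 0.007 m and z of stylus_ball in the frame of emboss_board below 0.0185 m and x of the grasp point in the frame of ball_stylus between 0 and 0.095 m), for 0.04 s.
At the end, for the whole second after the job is handed in: The stylus lies flat on the felt mat, both its ends over the mat (ball centre and butt centre no higher than 17 mm above the bench), released and at rest (all of step 1); the robot touches nothing.
It fails at once if the stylus moves faster than 0.12 m/s while its ball is down in the slot (linear speed of ball_stylus above 0.12 m/s and x of stylus_ball in the frame of emboss_board between -0.07 and 0.07 m and y of stylus_ball in the frame of emboss_board between -0.06 and 0.06 m and z of stylus_ball in the frame of emboss_board between 0 and 0.0185 m).
It fails at once if the stylus presses on the board with more than 20 N (contact force between ball_stylus and emboss_board above 20 N).
It fails at once if the ball is lifted 6 to 14 mm above the paper over the slot's course (more than 17 mm from its two ends) ((x of stylus_ball in the frame of emboss_board between 0.042 and 0.058 m and y of stylus_ball in the frame of emboss_board between -0.053 and 0.025 m and z of stylus_ball in the frame of emboss_board between 0.0225 and 0.0305 m) or (x of stylus_ball in the frame of emboss_board between -0.033 and 0.058 m and y of stylus_ball in the frame of emboss_board between -0.053 and -0.037 m and z of stylus_ball in the frame of emboss_board between 0.0225 and 0.0305 m)).
It fails at once if the stylus is dropped (moves faster than 0.5 m/s with no finger on it) (linear speed of ball_stylus above 0.5 m/s and contact force between the fingers and ball_stylus below 0.01 N).
It fails at once if a bystander (pot, bottle, tube or cork block) is moved more than 15 mm (distance of any of pot, bottle, tube, cork from where it was at the start of the episode above 0.015 m).
It also fails if it takes over 67 s, if anything falls off the work surface, if the arm or the gripper's body presses on something with over 40 N, if the wrist force passes 120 N, or if a joint passes its speed limit or range.

## Working session

There is one attempt and no reset: what is moved stays moved. The work goes in short steps, Python scripts to look and compute and a tool call to move; the robot and the scene stay as the last step left them, time stands still between calls to the robot, and variables do not carry over. Pictures are saved under pics/ and viewed, at most 15 in all, crops included, and the job is handed in when it is done.

Besides the shell and the picture viewer there is one more tool, called after ">>>" as name(argument=value, ...), one argument or row to a line, values as JSON. jog_arm: Moves the arm, as the interface text tells. Scaled input: -1 to 1 covers 0.025 m each way for a shift and 8 degrees each way for a turn. Its arguments: {"type":"object","properties":{"plan":{"type":"string"}},"required":["plan"]}

```bash
ls; mkdir -p pics; python3 - <<'E'
from station import r
import cv2,numpy as np
s=r.sense();print(s['time_s'],s['tcp_pos'],np.round(s['ee_rot'],3).tolist())
a,d=r.capture("top");b,d2=r.capture("side")
np.savez('v0.npz',a=a,d=d,b=b,d2=d2)
cv2.imwrite('pics/top.png',a[...,::-1]);cv2.imwrite('pics/side.png',b[...,::-1])
for n in("top","side"):
  c=r.get_calibration(n);print(np.round(c['mtx'],1).tolist(),np.round(c['extrinsics'],3).tolist(),c.keys())
E
```

```text
pics
0.0 [0.24816725 0.57290861 0.20076137] [[0.918, -0.398, -0.001], [-0.398, -0.918, -0.002], [0.0, 0.002, -1.0]]
[[410.3, 0.0, 316.8], [0.0, 410.3, 200.6], [0.0, 0.0, 1.0]] [[0.028, 0.99, -0.139, 0.405], [-0.999, 0.031, 0.018, -0.146], [0.022, 0.138, 0.99, 1.004], [0.0, 0.0, 0.0, 1.0]] dict_keys(['mtx', 'extrinsics'])
[[390.9, 0.0, 323.1], [0.0, 390.9, 192.6], [0.0, 0.0, 1.0]] [[1.0, -0.006, 0.004, 0.565], [0.006, 0.505, -0.863, -1.024], [0.003, 0.863, 0.505, 0.55], [0.0, 0.0, 0.0, 1.0]] dict_keys(['mtx', 'extrinsics'])
```

View pics/top.png

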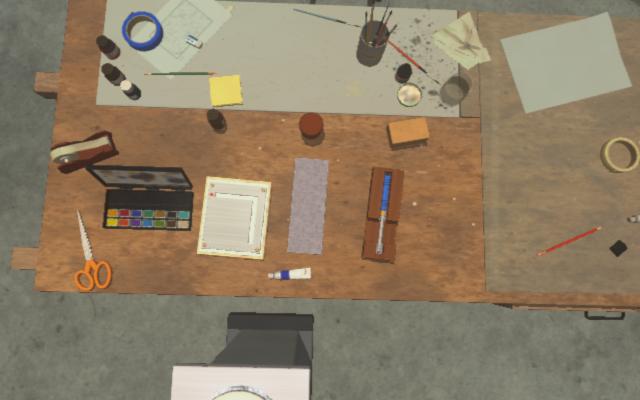

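View pics/side.png

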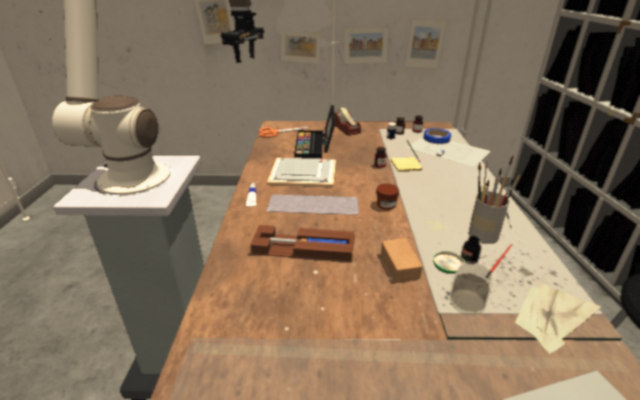

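The top view shows the board (~235,218), mat (~308,205), case (~383,215; ball toward the bottom, i.e. toward the robot), tube (290,274), pot (311,125), bottle (215,118) and cork (408,131). Next I'll take a zoomed crop.

```bash
python3 - <<'E'
import cv2,numpy as np
a=np.load('v0.npz')['a']
c=a[165:285,190:410]
cv2.imwrite('pics/crop1.png',cv2.resize(c,None,fx=3.6,fy=3.6,interpolation=cv2.INTER_CUBIC)[...,::-1])
E
```

```text
(no output)
```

View pics/crop1.png

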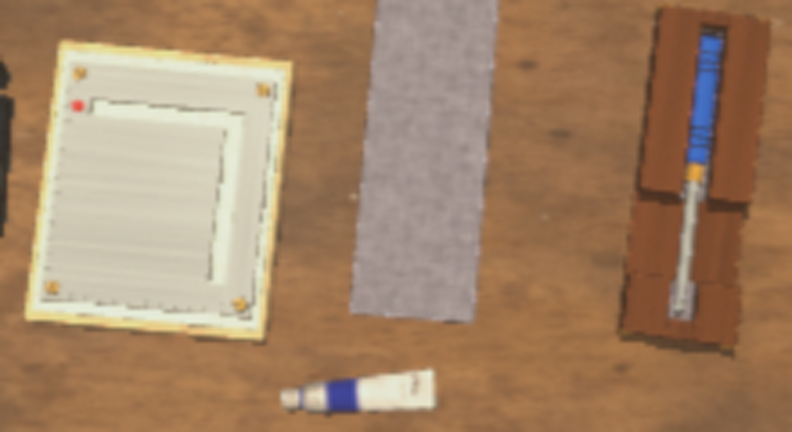

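```bash
cat > h.py <<'E'
import cv2,numpy as np
def ray(c,px,z):
    """pixels (N,2) -> world points on plane z"""
    px=np.atleast_2d(px).astype(float);K=c['mtx'];E=c['extrinsics']
    d=np.c_[(px[:,0]-K[0,2])/K[0,0],-(px[:,1]-K[1,2])/K[1,1],-np.ones(len(px))]@E[:3,:3].T
    o=E[:3,3];return o+d*((z-o[2])/d[:,2])[:,None]
def comps(m,n=3):
    k,l,s,c=cv2.connectedComponentsWithStats(m.astype(np.uint8))
    o=np.argsort(-s[1:,4])[:n]+1
    return [(l==i,s[i],c[i]) for i in o]
def rect(c,m,z):
    """min-area rectangle of mask m projected onto plane z: centre, long-axis deg, (long, short) mm"""
    v,u=np.nonzero(m);P=ray(c,np.c_[u,v],z)[:,:2]*1000
    (x,y),(w,h),a=cv2.minAreaRect(P.astype(np.float32))
    if w<h:w,h,a=h,w,a+90
    return np.round([x,y,(a+90)%180-90,w,h],1)
E
python3 - <<'E'
from h import *
from station import r
c=r.get_calibration('top');a=np.load('v0.npz')['a'];h=cv2.cvtColor(a,cv2.COLOR_RGB2HSV).astype(int)
H,S,V=h[...,0],h[...,1],h[...,2]
def box(m,x0,x1,y0,y1):
    o=np.zeros_like(m);o[y0:y1,x0:x1]=m[y0:y1,x0:x1];return o
def show(n,m,z):
    for q,s,ce in comps(m,2):print(n,s[4],np.round(ce,1),rect(c,q,z))
show('blue',box((H>100)&(H<125)&(S>150),360,410,160,230),.015)
show('mat',box((S<60),285,332,155,258),.002)
show('red',box(((H<5)|(H>174))&(S>150)&(V>160),195,225,180,210),.017)
show('board',box((S<90)&(V>150)|((H>20)&(H<35)&(V>190)),190,275,170,262),.013)
show('slot',box((S<40)&(V>215),208,262,190,248),.013)
show('shank',box((S<60)&(V>110),375,388,205,256),.015)
E
```

```text
blue 61 [385.2 192. ] [ 570.2 -331.1   -6.7   36.     9.8]
blue 14 [383.6 207.3] [ 5.319e+02 -3.270e+02  3.000e-01  7.400e+00  7.300e+00]
mat 3194 [307.7 205.9] [ 534.2 -142.7   -3.   234.5   83.8]
red 2 [211.5 194. ] [551.6  91.4 -88.2   2.4   0. ]
board 4950 [233.6 217.6] [498.2  35.   -3.5 187.4 157.1]
slot 516 [246.4 207.4] [497.   24.2   2.7 123.9 109.1]
slot 22 [244.7 209.5] [515.5  12.8 -88.2  26.7   4.9]
shank 157 [380.2 235.4] [ 466.8 -319.9   -5.4   90.3   14.8]
shank 2 [384.5 210. ] [ 525.8 -329.5  -88.2    2.4    0. ]
```

>>> jog_arm(
  plan="0 0 0 0 0 -0.75 -1; 0 0.5 0 0 0 -0.75 -1; 0.5 1 0 0 0 -0.75 -1; 0.5 1 0 0 0 0 -1; 0.5 1 0 0 0 0 -1; 0.5 1 0 0 0 0 -1; 0.5 1 0 0 0 0 -1; 0.5 1 0 0 0 0 -1; 0.5 1 0 0 0 0 -1; 0.5 1 0 0 0 0 -1",
)

```text
time_s: 1.1
tcp_pos: [0.3226, 0.3507, 0.2015]
ee_rot: [[0.996, -0.094, -0.0], [-0.094, -0.996, -0.001], [-0.0, 0.001, -1.0]]
wrist_force: [-0.5, 0.4, -0.8]
gripper_width: 1.001
gripper_force: 0.0
```

>>> jog_arm(
  plan="0.5 1 0 0 0 0 -1; 0.5 1 0 0 0 0 -1; 0.5 1 0 0 0 0 -1; 0.5 1 0 0 0 0 -1; 0.5 1 0 0 0 0 -1; 0.5 1 0 0 0 0 -1; 0.5 1 0 0 0 0 -1; 0.5 1 0 0 0 0 -1; 0 1 0 0 0 0 -1; 0 0.5 0 0 0 0 -1",
)

```text
time_s: 2.1
tcp_pos: [0.399, 0.1045, 0.2014]
ee_rot: [[0.995, -0.096, -0.001], [-0.096, -0.995, -0.001], [-0.001, 0.001, -1.0]]
wrist_force: [-0.1, -0.1, 0.3]
gripper_width: 1.005
gripper_force: 0.0
```

```bash
python3 - <<'E'
from station import r
from h import *
s=r.sense();c=r.get_calibration('wrist');a,d=r.capture('wrist')
print(s['time_s'],s['tcp_pos'],np.round(s['joints'],1),np.round(s['ee_rot'],3).tolist())
print(np.round(c['mtx'],1).tolist(),np.round(c['extrinsics'],3).tolist())
np.savez('w1.npz',a=a,d=d,E=c['extrinsics'],K=c['mtx']);cv2.imwrite('pics/w1.png',a[...,::-1])
E
```

```text
2.1 [0.39903061 0.10451174 0.20142473] [ 37.5   0.8 -27.   -0.  -62.3  47. ] [[0.995, -0.096, -0.001], [-0.096, -0.995, -0.001], [-0.001, 0.001, -1.0]]
[[344.2, 0.0, 325.6], [0.0, 344.2, 200.2], [0.0, 0.0, 1.0]] [[-0.095, 0.952, 0.291, 0.479], [-0.996, -0.091, -0.026, 0.096], [0.001, -0.292, 0.956, 0.383], [0.0, 0.0, 0.0, 1.0]]
```

View pics/w1.png

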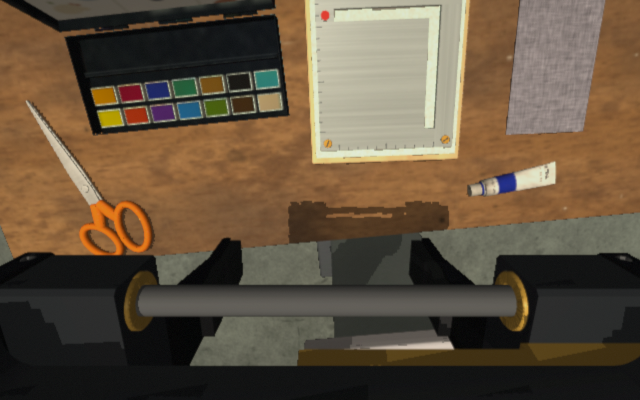

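The wrist view shows the whole stencil: red dot (325,16), slot corner about (435,10), and the mat's and tube's near ends on the right. I'll refine the board pose from it.

```bash
python3 - <<'E'
from h import *
f=np.load('w1.npz');a=f['a'];c={'mtx':f['K'],'extrinsics':f['E']}
h=cv2.cvtColor(a,cv2.COLOR_RGB2HSV).astype(int);H,S,V=h[...,0],h[...,1],h[...,2]
def box(m,x0,x1,y0,y1):
    o=np.zeros_like(m);o[y0:y1,x0:x1]=m[y0:y1,x0:x1];return o
red=box(((H<5)|(H>174))&(S>150)&(V>140),315,335,5,30)
q=comps(red,1)[0];dot=ray(c,q[2],.017)[0]*1000;print('dot',q[1][4],q[2],dot)
# slot paper: bright; legs' centre points
G=a.astype(int).sum(2)
slot=box((S<45)&(V>215),325,450,0,135)
for q in comps(slot,3):print(q[1])
q=comps(slot,1)[0][0];v,u=np.nonzero(q);P=ray(c,np.c_[u,v],.013)[:,:2]*1000
for x0 in range(430,560,20):
    k=abs(P[:,0]-x0)<6
    if k.any():print('x',x0,'y',P[k,1].min().round(1),P[k,1].max().round(1))
for y0 in range(-10,90,15):
    k=abs(P[:,1]-y0)<4
    if k.any():print('y',y0,'x',P[k,0].min().round(1),P[k,0].max().round(1))
# board left/right edges & near edge
b=box((S<110)&(V>150)|((H>18)&(H<35)&(V>190)),300,475,0,165)
q=comps(b,1)[0][0];print(q.sum())
for row in(20,60,100,140):
    u=np.nonzero(q[row])[0];e=ray(c,[[u.min()-.5,row],[u.max()+.5,row]],.013)[:,:2]*1000;print(row,e.round(1).tolist())
for col in(330,380,430):
    v=np.nonzero(q[:,col])[0].max()+.5;print(col,ray(c,[[col,v]],.011)[0,:2]*1000)
E
```

```text
dot 57 [324.64912281  14.92982456] [551.85445451  89.98502489  17.        ]
[ 334    7  106  121 2038]
x 450 y -13.9 -5.5
x 470 y -15.0 -6.8
x 490 y -16.1 -8.0
x 510 y -18.1 -9.2
x 530 y -19.1 -10.3
x 550 y -20.1 81.4
y -10 x 436.6 550.3
y 5 x 542.4 550.8
y 20 x 543.0 551.3
y 35 x 543.6 551.7
y 50 x 545.0 554.3
y 65 x 545.5 554.8
y 80 x 546.3 555.0
24180
20 [[550.0, 108.8], [535.3, -46.6]]
60 [[514.0, 110.9], [499.2, -44.5]]
100 [[475.6, 113.0], [460.8, -42.3]]
140 [[434.6, 115.3], [419.9, -39.9]]
330 [408.19245821  97.90697009]
380 [405.20697517  43.33964873]
430 [402.23064124 -11.06044906]
```

>>> jog_arm(
  plan="0.15 1 0 0 0 0 -1; 0.15 1 0 0 0 0 -1; 0.15 1 0 0 0 0 -1; 0.15 1 0 0 0 0 -1; 0.15 1 0 0 0 0 -1; 0.15 1 0 0 0 0 -1; 0.15 1 0 0 0 0 -1; 0.15 1 0 0 0 0 -1; 0.15 1 0 0 0 0 -1; 0.15 1 0 0 0 0 -1",
)

```text
time_s: 3.15
tcp_pos: [0.4137, -0.1466, 0.2018]
ee_rot: [[0.996, -0.094, 0.0], [-0.094, -0.996, 0.0], [0.0, -0.0, -1.0]]
wrist_force: [-0.4, -0.2, -0.7]
gripper_width: 0.999
gripper_force: 0.0
```

>>> jog_arm(
  plan="0.15 1 0 0 0 0 -1; 0.15 1 0 0 0 0 -1; 0.15 1 0 0 0 0 -1; 0.15 1 0 0 0 0 -1; 0.15 1 0 0 0 0 -1; 0.15 1 0 0 0 0 -1; 0.15 1 0 0 0 0 -1; 0 0 0 0 0 1 -1; 0 0 0 0 0 1 -1; 0 0 0 0 0 1 -1",
)

```text
time_s: 4.15
tcp_pos: [0.4234, -0.3226, 0.2014]
ee_rot: [[0.868, -0.496, -0.0], [-0.496, -0.868, 0.0], [-0.001, -0.0, -1.0]]
wrist_force: [0.1, -0.0, 0.2]
gripper_width: 1.002
gripper_force: 0.0
```

>>> jog_arm(
  plan="0 0 0 0 0 1 -1; 0 0 0 0 0 1 -1; 0 0 0 0 0 1 -1; 0 0 0 0 0 1 -1; 0 0 0 0 0 1 -1; 0 0 0 0 0 1 -1; 0 0 0 0 0 1 -1; 0 0 0 0 0 1 -1; 0 0 0 0 0 1 -1; 0 0 0 0 0 1 -1",
)

```text
time_s: 5.15
tcp_pos: [0.4236, -0.3223, 0.2016]
ee_rot: [[-0.337, -0.941, -0.0], [-0.941, 0.337, 0.0], [-0.0, 0.0, -1.0]]
wrist_force: [0.8, 0.2, -1.0]
gripper_width: 1.0
gripper_force: 0.0
```

>>> jog_arm(
  plan="0 0 0 0 0 1 -1; 0 0 0 0 0 1 -1; 0 0 0 0 0 1 -1; 0 0 0 0 0 1 -1; 0 0 0 0 0 1 -1; 0 0 0 0 0 1 -1; 0 0 0 0 0 1 -1; 0 0 0 0 0 1 -1; 0 0 0 0 0 1 -1; 0 0 0 0 0 0.5 -1",
)

```text
time_s: 6.15
tcp_pos: [0.4236, -0.3223, 0.2016]
ee_rot: [[-0.995, 0.098, -0.0], [0.098, 0.995, 0.0], [0.0, 0.0, -1.0]]
wrist_force: [-0.7, -0.3, -1.3]
gripper_width: 0.996
gripper_force: 0.0
```

```bash
python3 - <<'E'
from station import r
from h import *
s=r.sense();c=r.get_calibration('wrist');a,d=r.capture('wrist')
print(s['time_s'],s['tcp_pos'],np.round(s['joints'],1),np.round(s['ee_rot'],3).tolist())
np.savez('w2.npz',a=a,d=d,E=c['extrinsics'],K=c['mtx']);cv2.imwrite('pics/w2.png',a[...,::-1])
E
```

```text
6.15 [ 0.42357052 -0.32228164  0.20157891] [-19.8  13.  -12.6  -0.  -64.4 -75.8] [[-0.995, 0.098, -0.0], [0.098, 0.995, 0.0], [0.0, 0.0, -1.0]]
```

View pics/w2.png

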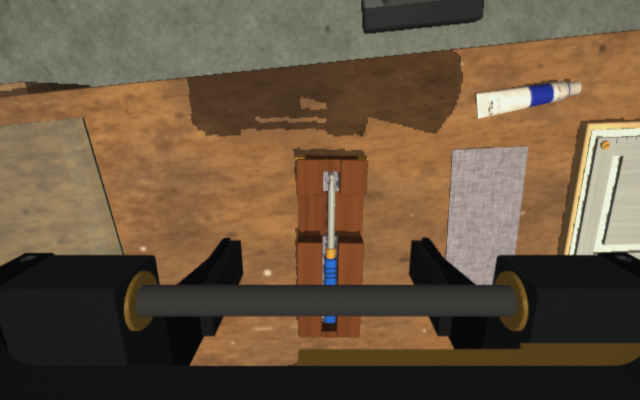

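The case lies centred in the view: ball end ~(332,182), shank running to the ferrule ~(330,252), finger cut at rows ~195–235, and the near end of the mat at (450–527,150).

```bash
python3 - <<'E'
from h import *
f=np.load('w2.npz');a=f['a'];c={'mtx':f['K'],'extrinsics':f['E']}
h=cv2.cvtColor(a,cv2.COLOR_RGB2HSV).astype(int);H,S,V=h[...,0],h[...,1],h[...,2]
def box(m,x0,x1,y0,y1):
    o=np.zeros_like(m);o[y0:y1,x0:x1]=m[y0:y1,x0:x1];return o
def line(n,m,z):
    q=comps(m,1)[0][0];v,u=np.nonzero(q);P=ray(c,np.c_[u,v],z)[:,:2]*1000
    vx,vy,x,y=cv2.fitLine(P.astype(np.float32),cv2.DIST_L2,0,.01,.01).ravel()
    print(n,len(u),'x',P[:,0].min().round(1),P[:,0].max().round(1),'mean',P.mean(0).round(1),'ang',np.degrees(np.arctan(vy/vx)).round(2))
line('shank',box((S<60)&(V>120),322,342,192,235),.015)
line('ferr',box((H>12)&(H<30)&(S>140)&(V>150),322,342,235,270),.015)
line('blue',box((H>100)&(H<125)&(S>120),320,342,240,326),.015)
line('grey',box((S<75)&(V>100),318,345,168,262),.015)
case=box((H<12)&(S>110)&(V>60)&(V<150),285,375,150,340)
for row in(170,180,215,245):
    u=np.nonzero(case[row])[0];z=.004 if row==215 else .027
    e=ray(c,[[u.min()-.5,row],[u.max()+.5,row]],z)[:,:2]*1000;print(row,e.round(1).tolist(),e.mean(0).round(1))
for col in(305,350):
    print(col,[ (int(v),tuple(a[v,col])) for v in range(150,245,4)])
m=box((S<70),440,530,140,255);q=comps(m,1)[0][0];
for row in(170,200,230):
    u=np.nonzero(q[row])[0];e=ray(c,[[u.min()-.5,row],[u.max()+.5,row]],.002)[:,:2]*1000;print('mat',row,e.round(1).tolist())
for col in(470,505):
    v=np.nonzero(q[:,col])[0].min()-.5;print('mat end',ray(c,[[col,v]],.002)[0]*1000)
E
```

```text
shank 271 x 446.1 496.6 mean [ 470.4 -321.5] ang -6.4
ferr 80 x 514.8 526.8 mean [ 520.4 -326.3] ang -21.42
blue 296 x 527.2 561.7 mean [ 544.3 -328.9] ang -6.76
grey 766 x 423.0 529.9 mean [ 466.6 -322.2] ang -7.37
170 [[415.5, -353.9], [422.2, -283.6]] [ 418.8 -318.8]
180 [[426.2, -355.2], [433.4, -281.1]] [ 429.8 -318.2]
215 [[473.5, -359.4], [480.6, -286.2]] [ 477.1 -322.8]
245 [[501.0, -363.2], [508.0, -290.3]] [ 504.5 -326.8]
305 [(150, (np.uint8(87), np.uint8(62), np.uint8(39))), (154, (np.uint8(76), np.uint8(54), np.uint8(33))), (158, (np.uint8(68), np.uint8(44), np.uint8(21))), (162, (np.uint8(127), np.uint8(71), np.uint8(39))), (166, (np.uint8(126), np.uint8(70), np.uint8(37))), (170, (np.uint8(125), np.uint8(71), np.uint8(37))), (174, (np.uint8(125), np.uint8(70), np.uint8(36))), (178, (np.uint8(126), np.uint8(71), np.uint8(37))), (182, (np.uint8(126), np.uint8(71), np.uint8(38))), (186, (np.uint8(127), np.uint8(71), np.uint8(38))), (190, (np.uint8(126), np.uint8(71), np.uint8(39))), (194, (np.uint8(117), np.uint8(65), np.uint8(35))), (198, (np.uint8(117), np.uint8(65), np
[... 1362 characters left out ...]
)), (210, (np.uint8(129), np.uint8(72), np.uint8(39))), (214, (np.uint8(129), np.uint8(73), np.uint8(39))), (218, (np.uint8(130), np.uint8(74), np.uint8(40))), (222, (np.uint8(132), np.uint8(74), np.uint8(40))), (226, (np.uint8(130), np.uint8(73), np.uint8(39))), (230, (np.uint8(128), np.uint8(72), np.uint8(38))), (234, (np.uint8(66), np.uint8(38), np.uint8(21))), (238, (np.uint8(49), np.uint8(28), np.uint8(15))), (242, (np.uint8(64), np.uint8(36), np.uint8(20)))]
mat 170 [[437.3, -182.6], [445.3, -99.5]]
mat 200 [[472.7, -183.4], [480.7, -100.5]]
mat 230 [[510.0, -185.5], [518.0, -102.7]]
mat end [ 414.9633088  -161.33400844    2.        ]
mat end [ 416.45081565 -122.87880287    2.        ]
```

>>> jog_arm(
  plan="-0.71 0.07 0.5 0 0 0.04 -1; -0.71 0.07 1 0 0 0.04 -1; -0.7 0.08 1 0 0 0.04 -1; 0 0 1 0 0 0 -1; 0 0 1 0 0 0 -0.6; 0 0 1 0 0 0 -0.4; 0 0 0.8 0 0 0 -0.2; 0 0 0.6 0 0 0 -0.2; 0 0 0.5 0 0 0 -0.2; 0 0 0.3 0 0 0 -0.2",
)

```text
time_s: 7.2
tcp_pos: [0.4762, -0.3223, 0.0081]
ee_rot: [[-0.994, 0.11, -0.001], [0.11, 0.994, 0.0], [0.001, 0.0, -1.0]]
wrist_force: [1.2, 0.2, 1.1]
gripper_width: 0.615
gripper_force: 0.0
```

```bash
python3 - <<'E'
from station import r
from h import *
s=r.sense();c=r.get_calibration('wrist');a,d=r.capture('wrist')
print(s['time_s'],s['tcp_pos'],s['wrist_force'],s['gripper_width'],np.round(s['ee_rot'],3).tolist())
cv2.imwrite('pics/w3.png',a[80:,150:500][...,::-1])
E
```

```text
7.2 [ 0.47618013 -0.32227616  0.00814053] [1.16045891 0.24087441 1.0813873 ] 0.6154437995180312 [[-0.994, 0.11, -0.001], [0.11, 0.994, 0.0], [0.001, 0.0, -1.0]]
```

View pics/w3.png

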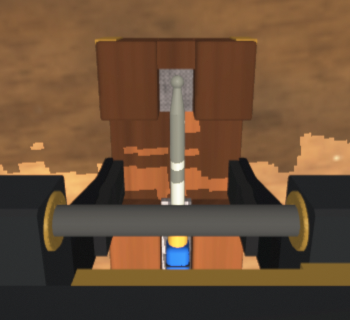

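The shank sits centred between the fingers in the cut, so I'll close and lift.

>>> jog_arm(
  plan="0 0 0 0 0 0 1; 0 0 0 0 0 0 1; 0 0 0 0 0 0 1; 0 0 0 0 0 0 1; 0 0 0 0 0 0 1; 0 0 0 0 0 0 1; 0 0 0 0 0 0 1; 0 0 0 0 0 0 1; 0 0 -0.1 0 0 0 1; 0 0 -0.2 0 0 0 1",
)

```text
time_s: 8.25
tcp_pos: [0.4759, -0.3226, 0.0168]
ee_rot: [[-0.994, 0.111, -0.001], [0.111, 0.994, 0.0], [0.001, 0.0, -1.0]]
wrist_force: [-0.2, 0.3, 1.0]
gripper_width: 0.004
gripper_force: 0.0
```

>>> jog_arm(
  plan="0 0 -0.3 0 0 0 1; 0 0 -0.3 0 0 0 1; 0 0 -0.5 0 0 0 1; 0 0 -0.5 0 0 0 1; 0 0 -0.5 0 0 0 1; 0 0 -0.5 0 0 0 1; 0 0 -0.5 0 0 0 1; 0 0 -0.5 0 0 0 1; 0 0 -0.3 0 0 0 1; 0 0 0 0 0 0 1",
)

```text
time_s: 9.25
tcp_pos: [0.477, -0.3231, 0.1158]
ee_rot: [[-0.994, 0.111, 0.003], [0.111, 0.994, -0.001], [-0.003, -0.001, -1.0]]
wrist_force: [0.7, 0.3, 0.5]
gripper_width: 0.006
gripper_force: 0.0
```

```bash
python3 - <<'E'
from station import r
from h import *
s=r.sense();cw=r.get_calibration('wrist');a,d=r.capture('wrist');b,e=r.capture('side')
print(s['time_s'],s['tcp_pos'],s['wrist_force'],s['gripper_width'],np.round(s['ee_rot'],3).tolist())
i=cv2.resize(b[190:290,230:380],None,fx=3,fy=3)
cv2.imwrite('pics/w4.png',np.vstack([np.hstack([i,np.zeros((300,350-350+0,3),np.uint8)]),])[...,::-1] if 0 else np.hstack([i,a[100:400,150:500]])[...,::-1])
E
```

```text
9.25 [ 0.47700906 -0.32305934  0.11581755] [0.74637204 0.27247536 0.53042353] 0.005894174389060017 [[-0.994, 0.111, 0.003], [0.111, 0.994, -0.001], [-0.003, -0.001, -1.0]]
```

View pics/w4.png

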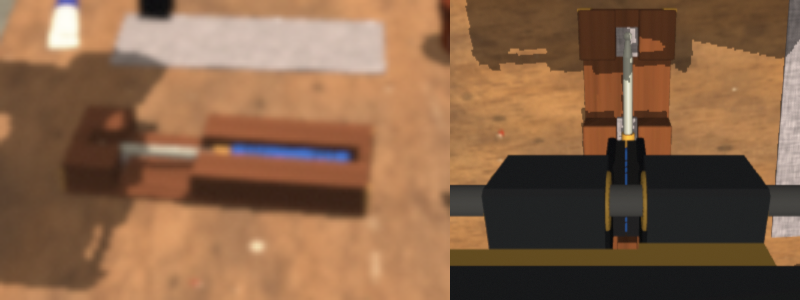

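The fingers shut on nothing because I lifted before they had finished closing, and the stylus is still in the case. I'll go down again and this time confirm the grip before lifting.

>>> jog_arm(
  plan="0 0 0 0 0 0 0; 0 0 0 0 0 0 0; 0 0 0.5 0 0 0 0; 0 0 0.7 0 0 0 0; 0 0 0.8 0 0 0 0; 0 0 0.8 0 0 0 0; 0 0 0.6 0 0 0 0; 0 0 0.5 0 0 0 0; 0 0 0.3 0 0 0 0; 0 0 0.13 0 0 0 0",
)

```text
time_s: 10.35
tcp_pos: [0.4758, -0.3226, 0.005]
ee_rot: [[-0.994, 0.111, -0.001], [0.111, 0.994, 0.001], [0.002, 0.0, -1.0]]
wrist_force: [-0.2, -0.0, -0.1]
gripper_width: 0.499
gripper_force: 0.0
```

```bash
python3 - <<'E'
from station import r
from h import *
s=r.sense();c=r.get_calibration('wrist');a,d=r.capture('wrist')
print(s['time_s'],s['tcp_pos'],s['wrist_force'],s['gripper_width'])
w3=cv2.imread('pics/w3.png');new=a[80:,150:500][...,::-1]
print('diff rows', [int(np.abs(w3[r0:r0+10,150:205].astype(int)-new[r0:r0+10,150:205]).mean()) for r0 in range(60,200,10)])
np.savez('w5.npz',a=a,E=c['extrinsics'],K=c['mtx'])
for row in (175,200,225,250,265):
    h=cv2.cvtColor(a,cv2.COLOR_RGB2HSV).astype(int);u=np.nonzero((h[row,300:350,1]<70)&(h[row,300:350,2]>100))[0]+300
    if len(u):print(row,u.min(),u.max(),ray(c,[[u.mean(),row]],.015)[0,:2]*1000)
E
```

```text
10.35 [ 0.47579069 -0.32258339  0.00501064] [-0.23753767 -0.03746719 -0.08967228] 0.4994994116090235
diff rows [4, 7, 6, 5, 6, 9, 11, 6, 7, 16, 17, 24, 18, 16]
175 310 343 [ 434.74782955 -318.03678517]
200 320 334 [ 448.03110422 -319.22829055]
225 321 334 [ 461.91104439 -320.47331662]
250 321 334 [ 476.39891575 -322.04680397]
265 321 334 [ 485.41565909 -323.02608734]
```

>>> jog_arm(
  plan="0 0 0 0 0 0 1; 0 0 0 0 0 0 1; 0 0 0 0 0 0 1; 0 0 0 0 0 0 1; 0 0 0 0 0 0 1; 0 0 0 0 0 0 1; 0 0 0 0 0 0 1; 0 0 0 0 0 0 1; 0 0 0 0 0 0 1; 0 0 0 0 0 0 1",
)

```text
time_s: 11.4
tcp_pos: [0.4762, -0.3227, 0.0061]
ee_rot: [[-0.994, 0.111, -0.0], [0.111, 0.994, 0.0], [0.0, 0.0, -1.0]]
wrist_force: [-0.1, 0.1, 0.5]
gripper_width: 0.004
gripper_force: 0.0
```

```bash
python3 - <<'E'
from station import r
from h import *
s=r.sense();a,d=r.capture('wrist');b,e=r.capture('side')
print(s['time_s'],s['tcp_pos'],s['gripper_width'],s['gripper_force'])
i=cv2.resize(b[205:285,240:370],None,fx=3,fy=3,interpolation=cv2.INTER_CUBIC)
j=cv2.resize(a[130:290,230:430],None,fx=1.95,fy=1.5)
cv2.imwrite('pics/w6.png',np.hstack([i,j])[...,::-1])
print(d[60:260:20,327].round(3), d[60:260:20,300].round(3))
E
```

```text
11.4 [ 0.47622864 -0.32274653  0.00607161] 0.003896252934457341 0.0
[0.175 0.179 0.18  0.167 0.161 0.173 0.176 0.178 0.181 0.177] [0.176 0.178 0.182 0.168 0.161 0.164 0.165 0.169 0.197 0.2  ]
```

View pics/w6.png

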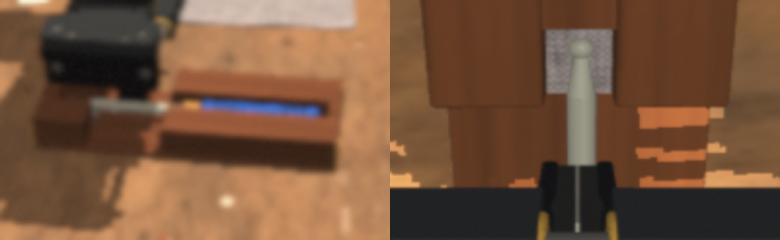

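The fingers look shut above the shank, not around it. I'll use the wrist depth to find where the fingertips really end.

```bash
cat >> h.py <<'E'
def cloud(c,d):
    """depth image -> HxWx3 world points"""
    K=c['mtx'];E=c['extrinsics'];v,u=np.indices(d.shape)
    p=np.stack([(u-K[0,2])/K[0,0]*d,-(v-K[1,2])/K[1,1]*d,-d],-1)
    return p@E[:3,:3].T+E[:3,3]
E
python3 - <<'E'
from station import r
from h import *
s=r.sense();c=r.get_calibration('wrist');a,d=r.capture('wrist')
P=(cloud(c,d)*1000).round(0).astype(int)
print(c['extrinsics'][:3,3].round(3),s['tcp_pos'])
for row in range(222,262,4):print(row,[tuple(P[row,u]) for u in (300,310,316,322,327,332,338,344,352)])
E
```

```text
[ 0.397 -0.314  0.188] [ 0.47620263 -0.32272502  0.00607019]
222 [(np.int64(464), np.int64(-337), np.int64(3)), (np.int64(464), np.int64(-331), np.int64(4)), (np.int64(465), np.int64(-327), np.int64(3)), (np.int64(460), np.int64(-323), np.int64(17)), (np.int64(460), np.int64(-321), np.int64(17)), (np.int64(460), np.int64(-318), np.int64(17)), (np.int64(466), np.int64(-315), np.int64(3)), (np.int64(467), np.int64(-312), np.int64(2)), (np.int64(467), np.int64(-307), np.int64(3))]
226 [(np.int64(466), np.int64(-337), np.int64(3)), (np.int64(467), np.int64(-331), np.int64(3)), (np.int64(467), np.int64(-328), np.int64(3)), (np.int64(462), np.int64(-324), np.int64(18)), (np.int64(462), np.int64(-321), np.int64(19)), (np.int64(463), np.int64(-318), np.int64(17)), (np.int64(469), np.int64(-315), np.int64(3)), (np.int64(469), np.int64(-312), np.int64(3)), (np.int64(469), np.int64(-307), np.int64(4))]
230 [(np.int64(469), np.int64(-337), np.int64(2)), (np.int64(469), np.int64(-331), np.int64(4)), (np.int64(470), np.int64(-328), np.int64(3)), (np.int64(464), np.int64(-324), np.int64(17)), (np.i
[... 2506 characters left out ...]
66), np.int64(-324), np.int64(42)), (np.int64(467), np.int64(-321), np.int64(42)), (np.int64(467), np.int64(-319), np.int64(43)), (np.int64(466), np.int64(-316), np.int64(45)), (np.int64(466), np.int64(-314), np.int64(45)), (np.int64(487), np.int64(-309), np.int64(4))]
258 [(np.int64(438), np.int64(-326), np.int64(103)), (np.int64(464), np.int64(-329), np.int64(50)), (np.int64(466), np.int64(-326), np.int64(46)), (np.int64(467), np.int64(-324), np.int64(45)), (np.int64(467), np.int64(-322), np.int64(45)), (np.int64(466), np.int64(-319), np.int64(47)), (np.int64(466), np.int64(-316), np.int64(49)), (np.int64(439), np.int64(-314), np.int64(103)), (np.int64(439), np.int64(-312), np.int64(103))]
```

Depth shows the real fingertips at z≈25 mm while the reported TCP is at 6 mm, so the fingers end about 19 mm short of the reported TCP. I'll allow for that by opening, going 17 mm lower and closing.

>>> jog_arm(
  plan="0 0 0 0 0 0 0; 0 0 0 0 0 0 0; 0 0 0 0 0 0 0; 0 0 0 0 0 0 0; 0 0 0 0 0 0 0; 0 0 0.2 0 0 0 0; 0 0 0.2 0 0 0 0; 0 0 0.15 0 0 0 0; 0 0 0.1 0 0 0 0; 0 0 0 0 0 0 0",
)

```text
time_s: 12.55
tcp_pos: [0.4759, -0.3226, -0.0108]
ee_rot: [[-0.994, 0.111, -0.001], [0.111, 0.994, 0.0], [0.001, 0.0, -1.0]]
wrist_force: [1.3, -0.2, 0.1]
gripper_width: 0.501
gripper_force: 0.0
```

```bash
python3 - <<'E'
from station import r
from h import *
s=r.sense();c=r.get_calibration('wrist');a,d=r.capture('wrist')
print(s['time_s'],s['tcp_pos'],s['wrist_force'],s['gripper_width'])
P=(cloud(c,d)*1000)
# finger near-face points: x near 467, above 0, off the case centre
m=(abs(P[...,0]-467)<3.5)&(abs(P[...,1]+322)<45)&(abs(P[...,1]+322)>12)&(P[...,2]>5.5)
print(m.sum(),np.sort(P[m][:,2])[:12].round(1))
E
```

```text
12.55 [ 0.47588197 -0.32259424 -0.01079895] [ 1.26585152 -0.20088416  0.10073766] 0.5009061187215426
2307 [7.3 7.5 7.7 7.7 7.7 7.9 8.1 8.2 8.3 8.3 8.3 8.4]
```

>>> jog_arm(
  plan="0 0 0 0 0 0 1; 0 0 0 0 0 0 1; 0 0 0 0 0 0 1; 0 0 0 0 0 0 1; 0 0 0 0 0 0 1; 0 0 0 0 0 0 1; 0 0 0 0 0 0 1; 0 0 0 0 0 0 1; 0 0 0 0 0 0 1; 0 0 0 0 0 0 1",
)

```text
time_s: 13.6
tcp_pos: [0.4762, -0.3227, -0.0101]
ee_rot: [[-0.994, 0.111, -0.0], [0.111, 0.994, 0.0], [0.0, 0.0, -1.0]]
wrist_force: [1.3, -0.1, 0.0]
gripper_width: 0.079
gripper_force: 30.0
```

The shank is gripped with 30 N. Now I'll lift, move over the mat and turn half round.

>>> jog_arm(
  plan="0 0 -0.2 0 0 0 1; 0 0 -0.4 0 0 0 1; 0 0 -0.6 0 0 0 1; 0 0 -0.8 0 0 0 1; 0 0 -1 0 0 0 1; 0 0 -1 0 0 0 1; 0 0 -1 0 0 0 1; -0.2 0.4 -0.6 0 0 0 1; -0.4 0.8 0 0 0 0 1; -0.4 0.9 0 0 0 0 1",
)

```text
time_s: 14.6
tcp_pos: [0.5073, -0.2733, 0.1316]
ee_rot: [[-0.994, 0.113, 0.002], [0.113, 0.994, -0.001], [-0.002, -0.0, -1.0]]
wrist_force: [0.3, -0.3, -0.4]
gripper_width: 0.078
gripper_force: 30.0
```

>>> jog_arm(
  plan="-0.4 0.9 0 0 0 0 1; -0.4 0.9 0 0 0 0 1; -0.4 0.9 0 0 0 0 1; -0.4 0.9 0 0 0 0 1; -0.4 0.9 0 0 0 0 1; -0.4 0.6 0 0 0 0 1; -0.33 0.28 0 0 0 0 1; 0 0 0 0 0 -0.5 1; 0 0 0 0 0 -1 1; 0 0 0 0 0 -1 1",
)

```text
time_s: 15.6
tcp_pos: [0.5898, -0.1478, 0.1299]
ee_rot: [[-0.971, -0.24, -0.0], [-0.24, 0.971, -0.0], [0.0, -0.0, -1.0]]
wrist_force: [-0.3, 0.0, 0.2]
gripper_width: 0.079
gripper_force: 30.0
```

>>> jog_arm(
  plan="0 0 0 0 0 -1 1; 0 0 0 0 0 -1 1; 0 0 0 0 0 -1 1; 0 0 0 0 0 -1 1; 0 0 0 0 0 -1 1; 0 0 0 0 0 -1 1; 0 0 0 0 0 -1 1; 0 0 0 0 0 -1 1; 0 0 0 0 0 -1 1; 0 0 0 0 0 -1 1",
)

```text
time_s: 16.6
tcp_pos: [0.5898, -0.148, 0.1301]
ee_rot: [[0.068, -0.998, 0.0], [-0.998, -0.068, -0.0], [0.0, -0.0, -1.0]]
wrist_force: [-0.0, 0.8, -0.9]
gripper_width: 0.077
gripper_force: 30.0
```

>>> jog_arm(
  plan="0 0 0 0 0 -1 1; 0 0 0 0 0 -1 1; 0 0 0 0 0 -1 1; 0 0 0 0 0 -1 1; 0 0 0 0 0 -1 1; 0 0 0 0 0 -1 1; 0 0 0 0 0 -1 1; 0 0 0 0 0 -1 1; 0 0 0 0 0 -1 1; 0 0 0 0 0 -0.9 1",
)

```text
time_s: 17.6
tcp_pos: [0.5899, -0.148, 0.1301]
ee_rot: [[0.993, -0.121, 0.0], [-0.121, -0.993, -0.0], [0.0, 0.0, -1.0]]
wrist_force: [0.5, -0.5, -0.5]
gripper_width: 0.078
gripper_force: 30.0
```

>>> jog_arm(
  plan="0 0 0 0 0 -0.5 1; 0 0 0 0 0 0 1; 0 0 0 0 0 0 1; 0 0 0 0 0 0 1; 0 0 0 0 0 0 1; 0 0 0 0 0 0 1; 0 0 0 0 0 0 1; 0 0 0 0 0 0 1; 0 0 0 0 0 0 1; 0 0 0 0 0 0 1",
)

```text
time_s: 18.6
tcp_pos: [0.5897, -0.1473, 0.1298]
ee_rot: [[0.998, -0.056, 0.0], [-0.056, -0.998, -0.0], [0.0, 0.0, -1.0]]
wrist_force: [-0.8, 0.9, -1.3]
gripper_width: 0.081
gripper_force: 30.0
```

```bash
python3 - <<'E'
from station import r
from h import *
s=r.sense();c=r.get_calibration('wrist');a,d=r.capture('wrist');b,e=r.capture('side')
print(s['time_s'],s['tcp_pos'],s['gripper_width'],s['gripper_force'],np.round(s['joints'],1))
np.savez('w7.npz',a=a,d=d,E=c['extrinsics'],K=c['mtx'],b=b)
i=cv2.resize(b[120:220,230:405],None,fx=3,fy=3)
j=cv2.resize(a,(480,300))
cv2.imwrite('pics/w7.png',np.vstack([i,np.hstack([j,np.zeros((300,45,3),np.uint8)])])[...,::-1])
P=cloud(c,d)*1000
m=(abs(P[...,1]+146)<12)&(P[...,2]>60)&(P[...,0]>600)&(P[...,2]<200);Q=P[m]
print(len(Q))
for x in range(595,700,10):
    k=abs(Q[:,0]-x)<5
    if k.any():print(x,Q[k,1].mean().round(1),Q[k,2].max().round(1))
E
```

```text
18.6 [ 0.58971583 -0.1472512   0.12984403] 0.08075194426561781 29.98833954334259 [  1.2  23.7  -7.9   0.  -58.4  85.6]
1670
605 -144.4 195.4
615 -149.0 159.5
625 -149.5 159.5
635 -150.1 159.2
645 -150.4 156.7
```

View pics/w7.png

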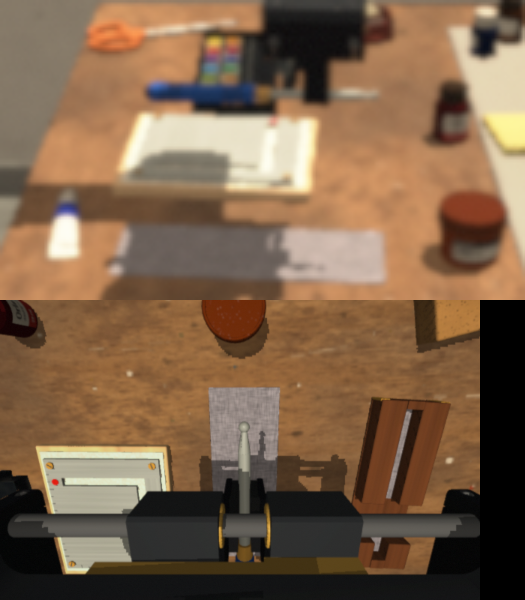

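The stylus is held level with its ball towards +x, above the mat and clear of the pot and tube. Now I'll lower it, releasing about 1–1.5 mm above the felt.

>>> jog_arm(
  plan="-0.2 0 0.5 0 0 0 1; -0.2 0 0.9 0 0 0 1; 0 0 0.9 0 0 0 1; 0 0 0.9 0 0 0 1; 0 0 0.8 0 0 0 1; 0 0 0.7 0 0 0 1; 0 0 0.5 0 0 0 1; 0 0 0.3 0 0 0 1; 0 0 0.2 0 0 0 1; 0 0 0.07 0 0 0 1",
)

```text
time_s: 19.7
tcp_pos: [0.5799, -0.1467, -0.0145]
ee_rot: [[0.998, -0.055, 0.0], [-0.055, -0.998, -0.0], [0.0, 0.0, -1.0]]
wrist_force: [0.2, 1.1, -1.2]
gripper_width: 0.078
gripper_force: 30.0
```

>>> jog_arm(
  plan="0 0 0 0 0 0 1; 0 0 0.03 0 0 0 1; 0 0 0 0 0 0 0.6; 0 0 0 0 0 0 0.4; 0 0 0 0 0 0 0.2; 0 0 0 0 0 0 0.1; 0 0 0 0 0 0 0; 0 0 0 0 0 0 0; 0 0 0 0 0 0 0; 0 0 0 0 0 0 0",
)

```text
time_s: 20.7
tcp_pos: [0.5797, -0.1467, -0.0152]
ee_rot: [[0.998, -0.055, -0.0], [-0.055, -0.998, -0.0], [-0.0, 0.0, -1.0]]
wrist_force: [-0.2, -0.5, -0.7]
gripper_width: 0.497
gripper_force: 0.0
```

```bash
python3 - <<'E'
from station import r
from h import *
s=r.sense();c=r.get_calibration('wrist');a,d=r.capture('wrist');ct=r.get_calibration('top');b,e=r.capture('top')
print(s['time_s'],s['tcp_pos'],s['gripper_width'],s['gripper_force'],s['wrist_force'])
np.savez('w8.npz',a=a,d=d,E=c['extrinsics'],K=c['mtx'],b=b)
P=cloud(c,d)*1000;m=(abs(P[...,1]+148)<14)&(P[...,2]>5.5)&(P[...,0]>594)&(P[...,2]<30);Q=P[m]
for x in range(595,700,8):
    k=abs(Q[:,0]-x)<4
    if k.any():print(x,Q[k,1].mean().round(1),Q[k,2].max().round(1))
E
```

```text
20.7 [ 0.57970755 -0.14668543 -0.01516613] 0.4972027547402836 0.0 [-0.22933302 -0.53594101 -0.6883306 ]
595 -148.2 13.6
603 -148.4 13.4
611 -148.8 13.3
619 -149.2 12.3
627 -149.6 13.1
```

The stylus lies flat on the mat, shank top at 13.3 mm. I'll slide the open fingers 86 mm back along it to the handle and close.

>>> jog_arm(
  plan="-0.3 0 0 0 0 0 0; -0.5 0 0 0 0 0 0; -0.6 0 0 0 0 0 0; -0.6 0 0 0 0 0 0; -0.6 0 0 0 0 0 0; -0.5 0 0 0 0 0 0; -0.34 0 0 0 0 0 0; 0 0 0 0 0 0 0; 0 0 0 0 0 0 0.3; 0 0 0 0 0 0 0.5",
)

```text
time_s: 21.8
tcp_pos: [0.4947, -0.142, -0.015]
ee_rot: [[0.998, -0.055, 0.001], [-0.055, -0.998, -0.0], [0.001, 0.0, -1.0]]
wrist_force: [0.7, 0.1, 0.5]
gripper_width: 0.391
gripper_force: 0.0
```

>>> jog_arm(
  plan="0 0 0 0 0 0 1; 0 0 0 0 0 0 1; 0 0 0 0 0 0 1; 0 0 0 0 0 0 1; 0 0 0 0 0 0 1; 0 0 0 0 0 0 1; 0 0 0 0 0 0 1; 0 0 0 0 0 0 1; 0 0 -0.2 0 0 0 1; 0 0 -0.4 0 0 0 1",
)

```text
time_s: 22.8
tcp_pos: [0.4931, -0.1419, -0.0002]
ee_rot: [[0.998, -0.056, -0.002], [-0.056, -0.998, -0.0], [-0.002, 0.0, -1.0]]
wrist_force: [1.0, -0.2, -0.8]
gripper_width: 0.154
gripper_force: 30.0
```

>>> jog_arm(
  plan="0 0 -0.6 0 0 0 1; 0 0 -0.8 0 0 0 1; 0 0 -1 0 0 0 1; 0 0 -1 0 0 0 1; 0 0 -1 0 0 0 1; 0 0 -1 0 0 0 1; 0 0 -0.8 0 0 0 1; 0 0 -0.4 0 0 0 1; 0 0 0 0 0 0 1; 0 0 0 0 0 0 1",
)

```text
time_s: 23.8
tcp_pos: [0.4931, -0.1418, 0.1643]
ee_rot: [[0.998, -0.056, -0.001], [-0.056, -0.998, 0.0], [-0.001, -0.0, -1.0]]
wrist_force: [-0.1, -1.5, -1.0]
gripper_width: 0.159
gripper_force: 30.0
```

```bash
python3 - <<'E'
from station import r
from h import *
s=r.sense();c=r.get_calibration('wrist');a,d=r.capture('wrist')
print(s['time_s'],s['tcp_pos'],s['gripper_width'],s['gripper_force'],s['wrist_force'],np.round(s['joints'],1),s['ee_rot'].round(3).tolist())
np.savez('w9.npz',a=a,d=d,E=c['extrinsics'],K=c['mtx'])
R=s['ee_rot'];P=cloud(c,d);Q=(P-s['tcp_pos'])@R*1000  # tool-frame points, mm
m=(abs(Q[...,1])<14)&(Q[...,0]>20)&(Q[...,0]<150)&(Q[...,2]>-60)&(Q[...,2]<20);Q=Q[m]
print('xmax',np.sort(Q[:,0])[-5:].round(1))
for x in range(24,148,8):
    k=abs(Q[:,0]-x)<4
    if k.any():
        q=Q[k];print(x,len(q),'y',np.median(q[:,1]).round(1),np.ptp(q[:,1]).round(1),'ztop',q[:,2].min().round(1))
E
```

```text
23.8 [ 0.49313019 -0.14179286  0.16425247] 0.1586967379463072 29.99983102083206 [-0.14830042 -1.48915071 -1.01776346] [  2.1  13.1 -18.3  -0.  -58.7  84.7] [[0.998, -0.056, -0.001], [-0.056, -0.998, 0.0], [-0.001, -0.0, -1.0]]
xmax [116.9 117.  117.  117.3 117.6]
24 474 y 0.3 13.9 ztop -32.3
32 510 y 0.5 14.0 ztop -31.9
40 451 y 0.3 12.0 ztop -30.7
48 421 y 0.3 11.8 ztop -30.0
56 315 y 0.7 7.9 ztop -28.3
64 328 y 0.5 7.8 ztop -28.8
72 332 y 0.3 7.6 ztop -28.7
80 358 y 0.5 7.5 ztop -28.7
88 356 y 0.2 7.4 ztop -28.8
96 375 y 0.2 7.7 ztop -29.3
104 403 y 0.2 7.6 ztop -28.7
112 433 y 0.2 7.9 ztop -28.9
120 52 y 0.8 7.8 ztop -28.5
```

```bash
python3 - <<'E'
from h import *
f=np.load('w9.npz');a,d=f['a'],f['d'];c={'mtx':f['K'],'extrinsics':f['E']}
T=np.array([.49313,-.14179,.16425]);R=np.array([[.998,-.056,-.001],[-.056,-.998,0],[-.001,0,-1]])
Q=(cloud(c,d)-T)@R*1000;h=cv2.cvtColor(a,cv2.COLOR_RGB2HSV).astype(int)
m=(abs(Q[...,1])<9)&(Q[...,0]>20)&(Q[...,0]<150)&(Q[...,2]>-40)&(Q[...,2]<-18)
H,S=h[...,0],h[...,1]
bl=m&(H>100)&(H<125)&(S>120);ye=m&(H>12)&(H<32)&(S>120);gr=m&(S<70)
for n,k in(('blue',bl),('brass',ye),('grey',gr)):print(n,k.sum(),np.percentile(Q[k][:,0],[1,99]).round(1))
v,u=np.nonzero(m);print('rows',v.min(),v.max(),'cols',u.min(),u.max())
v0=v.min();print(v0,Q[v0,u[v==v0]].round(1)[:3],d[v0-6:v0+3,u[v==v0][0]].round(3))
E
```

```text
blue 995 [20.2 36.7]
brass 612 [37.6 49.1]
grey 3092 [ 35.7 116.3]
rows 0 228 cols 311 340
0 [[117.5  -3.5 -22.6]
 [116.9  -3.  -25.2]
 [116.9  -2.6 -25.3]] []
```

>>> jog_arm(
  plan="0 -0.5 0 0 -0.5 0 1; 0 -0.9 0 0 -1 0 1; 0 -0.9 0 0 -1 0 1; 0 -0.9 0 0 -1 0 1; 0 -0.9 0 0 -1 0 1; 0 -0.9 0 0 -1 0 1; 0 -0.9 0 0 -0.5 0 1; 0 -0.9 0 0 0 0 1; 0 -0.9 0 0 0 0 1; 0 -0.5 0 0 0 0 1",
)

```text
time_s: 24.85
tcp_pos: [0.5052, 0.0648, 0.1655]
ee_rot: [[0.67, -0.054, -0.74], [-0.036, -0.999, 0.04], [-0.741, -0.001, -0.671]]
wrist_force: [0.4, -0.4, -0.1]
gripper_width: 0.159
gripper_force: 30.0
```

```bash
cat > nav.py <<'E'
from station import r
from h import *
import sys
b=np.array([.1336,.0002,-.0248])
s=r.sense();R=np.array(s['ee_rot']);p=np.array(s['tcp_pos'])+R@b
print(s['time_s'],'tcp',np.round(s['tcp_pos'],4),'ball',p.round(4),'F',np.round(s['wrist_force'],1),'w',round(s['gripper_width'],3),'j',np.round(s['joints'],1))
print(R.round(3).tolist())
if len(sys.argv)>3:
    D=np.array([float(x) for x in sys.argv[1:4]])/1000-p;print('units',(R.T@D/.025).round(2))
E
python3 nav.py 550 72.7 60
python3 - <<'E'
from station import r
from h import *
c=r.get_calibration('wrist');a,d=r.capture('wrist');np.savez('w10.npz',a=a,d=d,E=c['extrinsics'],K=c['mtx'])
cv2.imwrite('pics/w10.png',a[...,::-1])
E
```

```text
24.85 tcp [0.5052 0.0648 0.1655] ball [0.6131 0.0588 0.0831] F [ 0.4 -0.4 -0.1] w 0.159 j [  15.8   40.1   16.3  -15.  -111.8   71.4]
[[0.67, -0.054, -0.74], [-0.036, -0.999, 0.04], [-0.741, -0.001, -0.671]]
units [-1.02 -0.42  2.51]
```

View pics/w10.png

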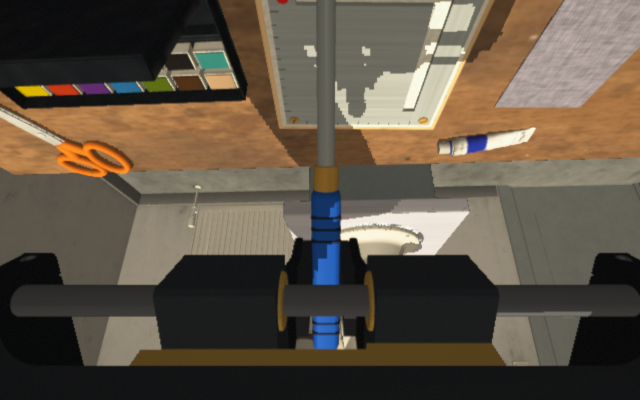

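The stylus is well held and tilted 48°, but the ball is out of the wrist view. I'll bring it over the start at 35 mm and check with the side and top cameras.

>>> jog_arm(
  plan="-0.02 -0.02 0.2 0 0 0 1; -0.04 -0.06 0.4 0 0 0 1; -0.04 -0.06 0.5 0 0 0 1; -0.04 -0.06 0.5 0 0 0 1; -0.04 -0.06 0.5 0 0 0 1; -0.04 -0.06 0.4 0 0 0 1; -0.03 -0.05 0.4 0 0 0 1; -0.03 -0.05 0.28 0 0 0 1; 0 0 0 0 0 0 1; 0 0 0 0 0 0 1",
)

```text
time_s: 25.9
tcp_pos: [0.4424, 0.0767, 0.117]
ee_rot: [[0.669, -0.055, -0.742], [-0.037, -0.998, 0.041], [-0.743, 0.0, -0.67]]
wrist_force: [0.0, -0.1, -0.1]
gripper_width: 0.16
gripper_force: 30.0
```

```bash
python3 nav.py 550 72.7 16.5
python3 - <<'E'
from station import r
from h import *
b=np.array([.1336,.0002,-.0248]);s=r.sense();p=np.array(s['tcp_pos'])+np.array(s['ee_rot'])@b
out=[]
for n in('side','top'):
    c=r.get_calibration(n);a,d=r.capture(n);K=c['mtx'];E=c['extrinsics']
    q=E[:3,:3].T@(p-E[:3,3]);u=K[0,0]*q[0]/-q[2]+K[0,2];v=-K[1,1]*q[1]/-q[2]+K[1,2];print(n,u,v,-q[2],d[int(v),int(u)])
    u0,v0=int(u)-33,int(v)-33;t=cv2.resize(a[v0:v0+66,u0:u0+66],None,fx=6,fy=6,interpolation=cv2.INTER_CUBIC);out.append(t);print('crop',u0,v0)
    np.savez('s_'+n+'.npz',a=a,d=d)
cv2.imwrite('pics/w11.png',np.hstack(out)[...,::-1])
E
```

```text
25.9 tcp [0.4424 0.0767 0.117 ] ball [0.5501 0.0705 0.0343] F [ 0.  -0.1 -0.1] w 0.16 j [  18.2   37.7    3.8  -16.  -101.6   72. ]
[[0.669, -0.055, -0.742], [-0.037, -0.998, 0.041], [-0.743, 0.0, -0.67]]
units [ 0.52 -0.09  0.48]
side 320.21371626837794 157.95274363416743 1.204945650523192 1.2020242
crop 287 124
top 218.55028960247594 193.7843603317886 0.9764012993582917 0.787095
crop 185 160
```

View pics/w11.png

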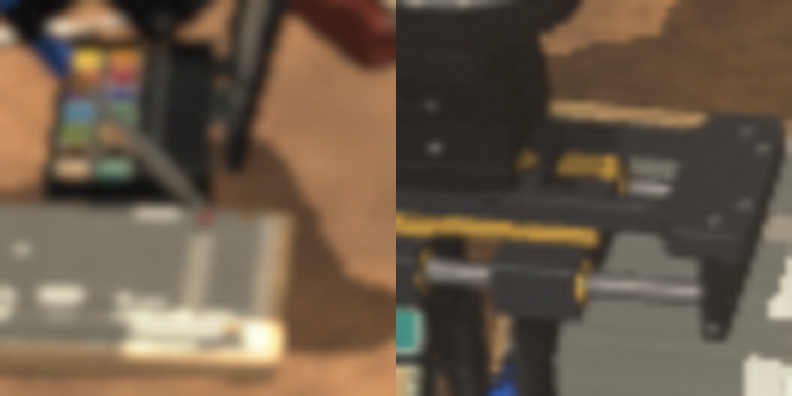

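```bash
python3 - <<'E'
from station import r
from h import *
c=r.get_calibration('side');a=np.load('s_side.npz')['a'].astype(int);g=a.sum(2)/3
K,E=c['mtx'],c['extrinsics']
def pr(p):
    q=E[:3,:3].T@(np.array(p)/1000-E[:3,3]);return np.array([K[0,0]*q[0]/-q[2]+K[0,2],K[1,2]-K[1,1]*q[1]/-q[2]])
bd=lambda x,y,z=13:np.array([497.5+.998*x+.061*y,33.8-.061*x+.998*y,z])
for y in(35,20,0,-20):
    print('leg1 y',y,'centre',pr(bd(50,y)).round(1),'edges',pr(bd(44.5,y))[0].round(1),pr(bd(55.5,y))[0].round(1))
for row in(162,164,166,168,170,172,174):print(row,g[row,312:332].astype(int).tolist())
R=np.array([[.669,-.055,-.742],[-.037,-.998,.041],[-.743,0,-.67]]);T=np.array([442.4,76.7,117.0])
for x in(133.6,120,105,90):
    print('stylus',x,pr(T+R@[x,.2,-24.8]).round(1))
for row in(140,144,148,152,155,158,160):print(row,a[row,305:328].sum(1)//3)
E
```

```text
leg1 y 35 centre [320.  164.9] edges 318.2 321.8
leg1 y 20 centre [319.6 167. ] edges 317.9 321.4
leg1 y 0 centre [319.2 170. ] edges 317.3 321.0
leg1 y -20 centre [318.6 173. ] edges 316.8 320.5
162 [118, 119, 117, 117, 117, 117, 117, 117, 120, 120, 120, 119, 118, 118, 117, 117, 117, 123, 135, 149]
164 [117, 116, 116, 116, 117, 121, 131, 146, 152, 149, 136, 123, 117, 117, 117, 118, 118, 125, 137, 150]
166 [115, 115, 116, 116, 117, 123, 138, 152, 155, 145, 130, 120, 117, 116, 116, 117, 119, 127, 141, 151]
168 [115, 116, 116, 117, 119, 127, 141, 153, 153, 143, 127, 118, 116, 115, 116, 118, 121, 131, 145, 152]
170 [117, 116, 117, 118, 121, 132, 146, 154, 150, 137, 124, 117, 116, 115, 115, 116, 123, 136, 151, 155]
172 [123, 122, 120, 120, 124, 138, 152, 156, 147, 134, 121, 117, 116, 116, 116, 117, 124, 139, 152, 151]
174 [173, 168, 154, 136, 137, 150, 159, 158, 146, 133, 126, 123, 122, 121, 119, 120, 127, 142, 153, 148]
stylus 133.6 [320.2 157.9]
stylus 120 [317.3 154.9]
stylus 105 [314.  151.5]
stylus 90 [310.6 148. ]
140 [104 101  98  96  84  60  45  52  56  49  38  34  34  33  32  32  36  43
  46  49  59  64  58]
144 [103  99  97  99  88  63  48  53  54  44  35  33  33  32  33  34  45  64
  73  65  52  45  36]
148 [81 81 85 90 91 90 87 81 66 47 34 31 32 33 33 34 41 53 55 46 33 27 28]
152 [114 114 109  92  63  47  54  67  80  86  84  73  56  44  39  37  43  54
  61  59  48  45  52]
155 [18 22 19 19 18 17 17 20 29 44 61 75 79 70 51 32 34 53 69 73 73 72 71]
158 [ 71  72  73  80  96 112 118 119 118 119 115 104  88  85  88  86  77  76
  82  84  84  83  79]
160 [114 114 115 119 133 146 151 153 154 154 151 139 124 115 108 101 100 103
 110 112 112 110 105]
```

Side view: the slot and stylus pixels match my predictions to about 0.3 px (~1 mm), so I'll lower gently into the slot.

>>> jog_arm(
  plan="0.09 -0.03 0.08 0 0 0 1; 0.09 -0.03 0.08 0 0 0 1; 0.09 -0.03 0.08 0 0 0 1; 0.06 0 0.055 0 0 0 1; 0.06 0 0.055 0 0 0 1; 0.06 0 0.055 0 0 0 1; 0.03 0 0.027 0 0 0 1; 0.03 0 0.027 0 0 0 1; 0 0 0 0 0 0 1; 0 0 0 0 0 0 1",
)

```text
time_s: 27.0
tcp_pos: [0.4423, 0.079, 0.0998]
ee_rot: [[0.668, -0.055, -0.742], [-0.037, -0.998, 0.041], [-0.743, 0.0, -0.669]]
wrist_force: [-0.3, -0.3, -0.8]
gripper_width: 0.154
gripper_force: 30.0
```

```bash
python3 nav.py 550 72.7 16.5
```

```text
27.0 tcp [0.4423 0.079  0.0998] ball [0.55   0.0728 0.0171] F [-0.3 -0.3 -0.8] w 0.154 j [ 18.4  38.8   3.1 -16.1 -99.8  72.4]
[[0.668, -0.055, -0.742], [-0.037, -0.998, 0.041], [-0.743, 0.0, -0.669]]
units [0.02 0.   0.02]
```

>>> jog_arm(
  plan="0.01 0 0.01 0 0 0 1; 0 0 0 0 0 0 1; 0.01 0 0.01 0 0 0 1; 0 0 0 0 0 0 1; 0.01 0 0.01 0 0 0 1; 0 0 0 0 0 0 1; 0 0 0 0 0 0 1; 0 0 0 0 0 0 1; 0 0 0 0 0 0 1; 0 0 0 0 0 0 1",
)

```text
time_s: 28.0
tcp_pos: [0.4419, 0.079, 0.0989]
ee_rot: [[0.668, -0.055, -0.743], [-0.037, -0.998, 0.041], [-0.744, 0.0, -0.669]]
wrist_force: [-1.4, -1.0, 1.5]
gripper_width: 0.156
gripper_force: 30.0
```

```bash
python3 nav.py
```

```text
28.0 tcp [0.4419 0.079  0.0989] ball [0.5495 0.0728 0.0161] F [-1.4 -1.   1.5] w 0.156 j [ 18.4  38.9   3.  -16.1 -99.8  72.4]
[[0.668, -0.055, -0.743], [-0.037, -0.998, 0.041], [-0.744, 0.0, -0.669]]
```

>>> jog_arm(
  plan="0.01 0 0.01 0 0 0 1; 0 0 0 0 0 0 1; 0 0.1 0 0 0 0 1; 0 0.2 0 0 0 0 1; 0 0.2 0 0 0 0 1; 0 0.2 0 0 0 0 1; 0 0.2 0 0 0 0 1; 0 0.2 0 0 0 0 1; 0 0.2 0 0 0 0 1; 0 0.1 0 0 0 0 1",
)

```text
time_s: 29.0
tcp_pos: [0.4402, 0.0434, 0.0982]
ee_rot: [[0.668, -0.056, -0.742], [-0.038, -0.998, 0.041], [-0.743, 0.0, -0.669]]
wrist_force: [0.5, 1.1, 1.7]
gripper_width: 0.158
gripper_force: 30.1
```

```bash
python3 nav.py 544.7 -14.2 16
```

```text
29.0 tcp [0.4402 0.0434 0.0982] ball [0.5479 0.0372 0.0155] F [0.5 1.1 1.7] w 0.158 j [ 15.6  38.6   1.6 -14.  -99.1  74.9]
[[0.668, -0.056, -0.742], [-0.038, -0.998, 0.041], [-0.743, 0.0, -0.669]]
units [-0.02  2.06 -0.  ]
```

```bash
python3 - <<'E'
from station import r
from h import *
F=[]
for i in range(4):
    a,d=r.capture('side');s=r.sense();F.append(s['wrist_force'])
print(np.mean(F,0).round(2),np.std(F,0).round(2),np.mean(s['tcp_pos']))
c=r.get_calibration('side');K,E=c['mtx'],c['extrinsics'];g=a.astype(int).sum(2)//3
def pr(p):
    q=E[:3,:3].T@(np.array(p)-E[:3,3]);return np.array([K[0,0]*q[0]/-q[2]+K[0,2],K[1,2]-K[1,1]*q[1]/-q[2]])
R=np.array(s['ee_rot']);T=np.array(s['tcp_pos'])
for x in(133.6,126,118,110,100):
    u,v=pr(T+R@np.array([x,.2,-24.8])/1000);v1=int(round(v));u0=int(u)-6;print(x,round(u,1),round(v,1),u0,g[v1,u0:u0+14].tolist())
E
```

```text
[0.64 0.33 0.8 ] [0.47 0.43 0.4 ] 0.19406288048918807
133.6 319.3 168.2 313 [116, 116, 116, 117, 118, 119, 121, 129, 130, 124, 118, 117, 116, 116]
126 317.6 166.5 311 [116, 116, 116, 115, 114, 111, 110, 113, 124, 136, 136, 126, 119, 117]
118 315.9 164.7 309 [121, 125, 126, 122, 115, 106, 100, 104, 120, 137, 150, 154, 148, 133]
110 314.1 162.9 308 [125, 147, 172, 178, 158, 127, 109, 120, 149, 172, 175, 158, 146, 139]
100 311.8 160.6 305 [118, 117, 116, 117, 120, 129, 131, 117, 109, 123, 146, 158, 152, 138]
```

>>> jog_arm(
  plan="0.01 0.1 0.01 0 0 0 1; 0 0.2 0 0 0 0 1; 0.01 0.2 0.01 0 0 0 1; 0 0.2 0 0 0 0 1; 0 0.2 0 0 0 0 1; 0 0.2 0 0 0 0 1; 0 0.2 0 0 0 0 1; 0 0.2 0 0 0 0 1; 0 0.2 0 0 0 0 1; 0 0.1 0 0 0 0 1",
)

```text
time_s: 30.2
tcp_pos: [0.4376, -0.0015, 0.0976]
ee_rot: [[0.668, -0.056, -0.742], [-0.038, -0.998, 0.041], [-0.743, 0.001, -0.669]]
wrist_force: [-0.0, 2.3, 1.6]
gripper_width: 0.16
gripper_force: 30.1
```

```bash
python3 nav.py 544.7 -14.2 15.5
```

```text
30.2 tcp [ 0.4376 -0.0015  0.0976] ball [ 0.5452 -0.0078  0.0149] F [-0.   2.3  1.6] w 0.16 j [ 12.   38.4   0.1 -11.4 -98.5  77.9]
[[0.668, -0.056, -0.742], [-0.038, -0.998, 0.041], [-0.743, 0.001, -0.669]]
units [-0.02  0.26 -0.01]
```

>>> jog_arm(
  plan="0 0.13 0 0 0 0 1; 0 0.12 0 0 0 0 1; 0 0 0 0 0 0 1; -0.067 0 0.0745 0 0 0 1; -0.134 0 0.149 0 0 0 1; -0.134 0 0.149 0 0 0 1; -0.134 0 0.149 0 0 0 1; -0.134 0 0.149 0 0 0 1; -0.134 0 0.149 0 0 0 1; -0.067 0 0.0745 0 0 0 1",
)

```text
time_s: 31.2
tcp_pos: [0.4067, -0.0054, 0.0977]
ee_rot: [[0.668, -0.055, -0.742], [-0.037, -0.998, 0.041], [-0.743, 0.0, -0.669]]
wrist_force: [0.6, 0.4, 0.9]
gripper_width: 0.154
gripper_force: 30.0
```

```bash
python3 nav.py 444.9 -8.1 15
```

```text
31.2 tcp [ 0.4067 -0.0054  0.0977] ball [ 0.5143 -0.0116  0.015 ] F [0.6 0.4 0.9] w 0.154 j [ 12.3  36.1  -4.8 -11.5 -95.9  78.3]
[[0.668, -0.055, -0.742], [-0.037, -0.998, 0.041], [-0.743, 0.0, -0.669]]
units [-1.86  0.02  2.07]
```

>>> jog_arm(
  plan="-0.067 0 0.0745 0 0 0 1; -0.134 0 0.149 0 0 0 1; -0.134 0 0.149 0 0 0 1; -0.134 0 0.149 0 0 0 1; -0.134 0 0.149 0 0 0 1; -0.134 0 0.149 0 0 0 1; -0.134 0 0.149 0 0 0 1; -0.134 0 0.149 0 0 0 1; -0.134 0 0.149 0 0 0 1; -0.134 0 0.149 0 0 0 1",
)

```text
time_s: 32.2
tcp_pos: [0.3594, -0.0028, 0.0976]
ee_rot: [[0.668, -0.056, -0.742], [-0.037, -0.998, 0.041], [-0.743, -0.0, -0.669]]
wrist_force: [0.9, -1.0, 0.4]
gripper_width: 0.155
gripper_force: 30.0
```

>>> jog_arm(
  plan="-0.134 0 0.149 0 0 0 1; -0.134 0 0.149 0 0 0 1; -0.134 0 0.149 0 0 0 1; -0.134 0 0.149 0 0 0 1; -0.067 0 0.0745 0 0 0 1; 0 0 0 0 0 0 1; 0 0 0 0 0 0 1; 0 0 0 0 0 0 1; 0 0 0 0 0 0 1; 0 0 0 0 0 0 1",
)

```text
time_s: 33.2
tcp_pos: [0.3366, -0.0016, 0.0979]
ee_rot: [[0.666, -0.055, -0.744], [-0.037, -0.998, 0.041], [-0.745, 0.0, -0.667]]
wrist_force: [-3.0, -0.4, 4.9]
gripper_width: 0.159
gripper_force: 30.0
```

```bash
python3 nav.py 444.9 -8.1 60
python3 - <<'E'
from station import r
from h import *
b=np.array([.1336,.0002,-.0248]);s=r.sense();p=np.array(s['tcp_pos'])+np.array(s['ee_rot'])@b
c=r.get_calibration('side');a,d=r.capture('side');K=c['mtx'];E=c['extrinsics']
q=E[:3,:3].T@(p-E[:3,3]);u=K[0,0]*q[0]/-q[2]+K[0,2];v=-K[1,1]*q[1]/-q[2]+K[1,2];print(u,v)
u0,v0=int(u)-50,int(v)-45;cv2.imwrite('pics/w12.png',cv2.resize(a[v0:v0+70,u0:u0+100],None,fx=7,fy=7,interpolation=cv2.INTER_CUBIC)[...,::-1]);print(u0,v0)
E
```

```text
33.2 tcp [ 0.3366 -0.0016  0.0979] ball [ 0.4441 -0.0078  0.015 ] F [-3.  -0.4  4.9] w 0.159 j [ 14.1  31.1 -15.  -12.8 -90.7  78.1]
[[0.666, -0.055, -0.744], [-0.037, -0.998, 0.041], [-0.745, 0.0, -0.667]]
units [-1.32  0.01 -1.23]
283.7528918377263 175.18468037556653
233 130
```

View pics/w12.png

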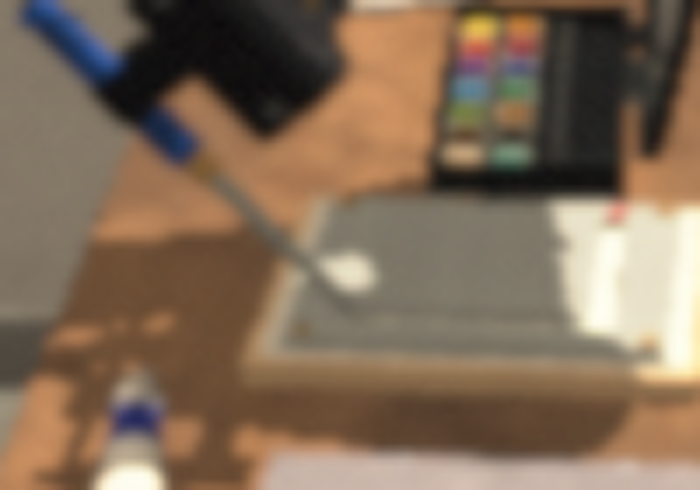

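The ball is down in the slot's far end at about (360,310) in the crop. Next: lift straight up, untilt, and head back to the mat.

>>> jog_arm(
  plan="-0.1 0 -0.09 0 0 0 1; -0.15 0 -0.135 0 0 0 1; -0.2 0 -0.18 0 0 0 1; -0.2 0 -0.18 0 0 0 1; -0.2 0 -0.18 0 0 0 1; -0.2 0 -0.18 0 0 0 1; -0.2 0 -0.18 0 0 0 1; -0.2 0 -0.18 0 0 0 1; -0.2 0 -0.18 0 0 0 1; -0.14 0 -0.125 0 0 0 1",
)

```text
time_s: 34.25
tcp_pos: [0.3374, -0.0015, 0.1583]
ee_rot: [[0.669, -0.055, -0.742], [-0.037, -0.998, 0.041], [-0.743, -0.0, -0.67]]
wrist_force: [0.9, -0.4, 0.1]
gripper_width: 0.154
gripper_force: 30.0
```

>>> jog_arm(
  plan="0 0.5 0 0 0.5 0 1; 0 0.5 0 0 1 0 1; 0 0.5 0 0 1 0 1; 0 0.5 0 0 1 0 1; 0 0.5 0 0 1 0 1; 0 0.5 0 0 1 0 1; 0 0.5 0 0 0.5 0 1; 0.6 0.5 0 0 0 0 1; 0.9 0.5 0 0 0 0 1; 1 0.5 0 0 0 0 1",
)

```text
time_s: 35.25
tcp_pos: [0.3925, -0.1304, 0.1583]
ee_rot: [[0.998, -0.055, 0.001], [-0.055, -0.998, 0.0], [0.0, -0.0, -1.0]]
wrist_force: [1.2, 0.2, 0.1]
gripper_width: 0.154
gripper_force: 30.0
```

```bash
python3 nav.py 626 -149.5 60
```

```text
35.25 tcp [ 0.3925 -0.1304  0.1583] ball [ 0.5259 -0.138   0.1832] F [1.2 0.2 0.1] w 0.154 j [  4.3   3.4 -31.1  -0.  -55.5  82.5]
[[0.998, -0.055, 0.001], [-0.055, -0.998, 0.0], [0.0, -0.0, -1.0]]
units [4.02 0.24 4.93]
```

>>> jog_arm(
  plan="0.5 0.03 0.2 0 0 0 1; 0.7 0.03 0.4 0 0 0 1; 0.8 0.03 0.6 0 0 0 1; 0.8 0.03 0.7 0 0 0 1; 0.7 0.03 0.8 0 0 0 1; 0.4 0.03 0.8 0 0 0 1; 0.1 0.03 0.7 0 0 0 1; 0 0.03 0.5 0 0 0 1; 0 0 0.4 0 0 0 1; 0 0 0.2 0 0 0 1",
)

```text
time_s: 36.25
tcp_pos: [0.4913, -0.141, 0.0241]
ee_rot: [[0.998, -0.056, -0.002], [-0.056, -0.998, 0.0], [-0.002, 0.0, -1.0]]
wrist_force: [-0.1, -0.8, -0.9]
gripper_width: 0.158
gripper_force: 30.0
```

```bash
python3 nav.py; python3 - <<'E'
from station import r
from h import *
s=r.sense();c=r.get_calibration('wrist');a,d=r.capture('wrist')
R=np.array(s['ee_rot']);Q=(cloud(c,d)-s['tcp_pos'])@R*1000
m=(abs(Q[...,1])<9)&(Q[...,0]>20)&(Q[...,0]<150)&(Q[...,2]>-45)&(Q[...,2]<-12);Q=Q[m]
for x in range(60,120,10):
    q=Q[abs(Q[:,0]-x)<5];print(x,len(q),'y',np.median(q[:,1]).round(1),'ztop',np.percentile(q[:,2],3).round(1))
E
```

```text
36.25 tcp [ 0.4913 -0.141   0.0241] ball [ 0.6247 -0.1486  0.0486] F [-0.1 -0.8 -0.9] w 0.158 j [  2.2  23.1 -28.1  -0.  -38.9  84.6]
[[0.998, -0.056, -0.002], [-0.056, -0.998, 0.0], [-0.002, 0.0, -1.0]]
60 383 y 0.3 ztop -28.1
70 401 y 0.3 ztop -28.3
80 446 y 0.3 ztop -28.1
90 478 y 0.3 ztop -28.3
100 499 y 0.2 ztop -28.4
110 523 y 0.2 ztop -28.3
```

Grip unchanged and level, so I'll lower, release and retreat.

>>> jog_arm(
  plan="0 0 0.3 0 0 0 1; 0 0 0.3 0 0 0 1; 0 0 0.3 0 0 0 1; 0 0 0.25 0 0 0 1; 0 0 0.2 0 0 0 1; 0 0 0.1 0 0 0 1; 0 0 0.06 0 0 0 1; 0 0 0.04 0 0 0 1; 0 0 0 0 0 0 1; 0 0 0 0 0 0 1",
)

```text
time_s: 37.3
tcp_pos: [0.4924, -0.1413, -0.0133]
ee_rot: [[0.998, -0.055, 0.0], [-0.055, -0.998, -0.0], [0.0, -0.0, -1.0]]
wrist_force: [0.2, 0.0, -0.4]
gripper_width: 0.161
gripper_force: 30.0
```

>>> jog_arm(
  plan="0 0 0 0 0 0 1; 0 0 0 0 0 0 0.6; 0 0 0 0 0 0 0.4; 0 0 0 0 0 0 0.2; 0 0 0 0 0 0 0.1; 0 0 0 0 0 0 0; 0 0 0 0 0 0 0; 0 0 0 0 0 0 0; 0 0 0 0 0 0 0; 0 0 0 0 0 0 0",
)

```text
time_s: 38.3
tcp_pos: [0.4923, -0.1413, -0.0136]
ee_rot: [[0.998, -0.055, -0.0], [-0.055, -0.998, -0.0], [-0.0, 0.0, -1.0]]
wrist_force: [0.2, -0.5, 0.6]
gripper_width: 0.498
gripper_force: 0.0
```

>>> jog_arm(
  plan="0 0 -0.2 0 0 0 0; 0 0 -0.4 0 0 0 0; 0 0 -0.6 0 0 0 0; 0 0 -0.8 0 0 0 0; 0 0 -1 0 0 0 0; 0 0 -1 0 0 0 0; 0 0 -1 0 0 0 0; 0 0 -0.8 0 0 0 0; 0 0 -0.4 0 0 0 0; 0 0 0 0 0 0 0",
)

```text
time_s: 39.3
tcp_pos: [0.4932, -0.1414, 0.1434]
ee_rot: [[0.998, -0.055, 0.004], [-0.055, -0.998, -0.0], [0.004, -0.0, -1.0]]
wrist_force: [-0.3, -0.2, -0.7]
gripper_width: 0.5
gripper_force: 0.0
```

```bash
python3 nav.py; python3 - <<'E'
from station import r
from h import *
c=r.get_calibration('wrist');a,d=r.capture('wrist');P=cloud(c,d)*1000
m=(abs(P[...,1]+145)<25)&(P[...,2]>5.5)&(P[...,0]>505)&(P[...,2]<40);Q=P[m];print('x',np.percentile(Q[:,0],[0.5,99.5]).round(0))
for x in range(500,640,15):
    k=abs(Q[:,0]-x)<5
    if k.any():print(x,Q[k,1].mean().round(1),np.percentile(Q[k,2],97).round(1))
b,e=r.capture('side')
cv2.imwrite('pics/w13.png',cv2.resize(b[140:300,220:420],None,fx=3.5,fy=3.5)[...,::-1])
E
```

```text
39.3 tcp [ 0.4932 -0.1414  0.1434] ball [ 0.6265 -0.149   0.1687] F [-0.3 -0.2 -0.7] w 0.5 j [  2.2  14.1 -20.2   0.  -55.4  84.7]
[[0.998, -0.055, 0.004], [-0.055, -0.998, -0.0], [0.004, -0.0, -1.0]]
x [505. 627.]
515 -143.0 16.3
530 -143.6 15.8
545 -144.3 13.9
560 -145.1 13.0
575 -145.9 13.1
590 -146.7 12.9
605 -147.5 12.6
620 -148.6 11.9
```

View pics/w13.png

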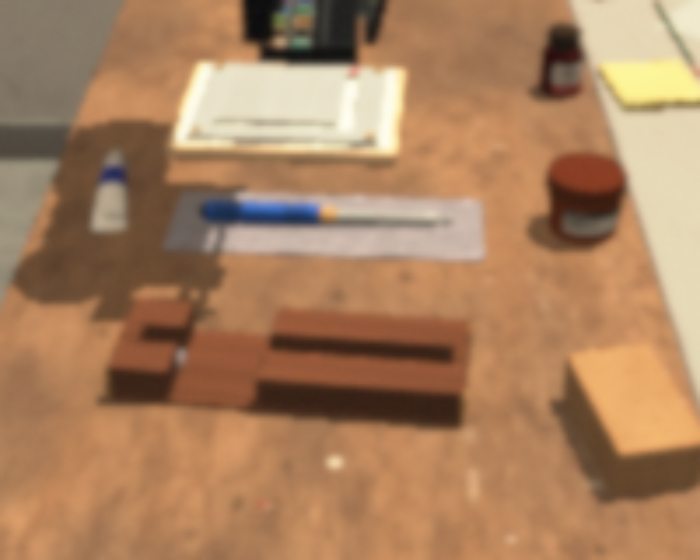

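The stylus lies flat and inside the mat, from butt (205,212) to ball (445,222), and the bystanders are where they were. Handing in.

```bash
python3 -c "
from station import r
print(r.finish_job())"
```

```text
the job is handed in; nothing more can be done
None
```

I drew the ball along the stencil slot from the red dot round the corner to the far end in one stroke, laid the stylus flat on the felt, let go and handed in at about 39 s; I saw no sign of a failed condition, but hand-in returned no verdict.

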